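# Clamp a turbo cartridge in the balancing rig and jog it

## Robot

A 6-joint arm with a two-finger parallel gripper is mounted at the origin on the work surface. World frame = base frame: x ahead of the robot, y to its left, z up, the work surface at z = 0. Lengths are in m, angles in degrees, forces in N, time in s.
With the tool pointing down it reaches from about 0.25 to 0.725 m from the base axis. Payload 4 kg.
Tool frame: the origin (TCP) lies on the centre line of the jaws, within the pads' length; the fingertips stand 14 mm ahead of it and the grasp point (between the pads) lies 5 mm behind it; z points along the fingers, y is the line along which they close (so a half turn about z gives the same grasp; the last joint's range is limited). The gripper opens to 85 mm and grips with 20 to 120 N. Pads are 22 mm wide; open, the fingers measure 114 mm over their backs; the gripper's body (76 mm by 85 mm) begins 54 mm behind the grasp point. The pads swing forward as they close: fully open they stand 13 mm farther back than shut.
Start: joints at [64.859, 13.785, 0.286, 76.501, 0, 90], TCP at [0.212, 0.453, 0.245] pointing down, gripper open.
Joint ranges: [-155.79, 155.79], [-60.16, 107.12], [-62.33, 73.08], [-114, 123.19], [-81.49, 82.49], [-180, 180]. Speed limits (degrees/s): [159.86, 159.86, 180, 180, 180, 180].

## Interface

Orientations are given as a 3x3 rotation matrix whose columns are the frame's x, y, z axes.
In Python, from rig import readout, vision, bot, finder gives the robot as it stands. The module is installed in compiled form; this text tells all that it offers.
- The arm moves only by the tool play_rows, never from a script. Its argument "plan" is a list of rows, each a list of 4 numbers: the shift along the tool's x, y, z in units of 1000 mm (1.0 is 1000 mm), then the turn about the tool's z in units of 180 degrees (1.0 is 180 degrees). In form: [[dx, dy, dz, yaw], ...]. A call has 1 to 12 rows; each row shifts and turns the commanded pose from where the row before left it, along the tool's axes as they then stand; what a row does not reach is not made up. A row lasts 1/12 s, in which the tool goes at most 41.7 mm and 7.16 degrees, less where a joint would pass 70% of its speed; a pose out of reach is approached as far as the arm can. A call with a number of a shift or a turn outside -1 to 1 is refused whole. A call with a gripper value outside its range is refused whole. "claw" is the gripper's target within -1 to 1 (fully open at 1, half-way at 0, shut at -1), set as the call begins (left out, the last holds). The fingers move at their own pace and stop on an object; "force" is the grip in N (left out, the last holds). Time passes only in rows, so rows that do not move let the fingers close. It gives the time, the measured TCP pose, the force, the opening and the grip force at its end, in the units of the state.
- readout.state(): the state, without advancing time (a new reading comes with each control period).
- vision.capture(name): name is "scene" or "side" or "wrist"; returns (picture, depth): 400x640x3 uint8, red, green, blue; 400x640 float32, m along the optical axis (not along the pixel's ray), 0 where there is no reading.
- vision.get_calibration(name): a dict with "camera_matrix" (3x3 intrinsics, pixels), "rvec" (rotation vector, rad) and "tvec" (3), from world to camera coordinates, as OpenCV has them. Camera axes: x right, y down, z forward; pixel columns grow to the right and rows downward; lengths in m; the calibration is good to about 2 mm. A picture is of the moment at which its call begins: read the wrist's pose just before it. get_calibration takes no time and is no camera call; for the wrist camera it gives the pose at the moment of the call.
- bot.sign_off(): hands the job in; it is judged then, once.
Trained networks look in the newest picture that a camera, given by its name, has taken for a name from the list of things; names that differ only in an ending like _2 or _b are one class to them, and where a whole thing is asked for, a point or a joint stands for the part that bears it (a point fixed in the world has none). Each returns a list of dicts, best first, with "score" (0 to 1); they miss things now and then, are a little off and sometimes report something else, mostly with a low value. They report only what shows in the picture. A call takes as long as a camera call.
- finder.look_for(camera, name): "extent" ([left, top, right, bottom] in pixels, round what is visible of it).
The state is a dict: "clock": time; "qpos": joint angles; "joint_velocities": joint speeds; "effort": joint torques, N m; "position": TCP position; "tcp_rot": TCP orientation; "force": force on the tool from outside, world axes, zero at the start; "wrist_torque": the same for the moment, N m; "grip_width": finger opening in m; "grasp_force": force on a finger pad.
Only numpy, scipy, OpenCV 4.12 (cv2) and the standard library are available. Lean on these libraries where they do the work, as an engineer would, in place of code of your own. Each camera call takes 0.05 s, during which the arm holds its last target. There are 200 camera calls.

## Task

Get the turbocharger cartridge running on the bench rig: first push the fork-shaped clamp fully down over the cartridge, then press the raised end of the rocker switch on the control box so that it tips fully over, and then press the flat round start button all the way in. The rig runs only while that button is held, so finish while still holding the button down. Never press the mushroom-headed stop button, and leave the cartridge in its nest and the loose parts on the bench where they are.

Things in the scene. Friction and masses are not known exactly. Their poses are not given: they have to be found in the camera images.
- fixture: Fixed steel clamping fixture on the bench. Origin: underside centre of the nest, on the bench; z up; its -x side faces roughly to the robot. Base plate 150 x 120 x 12 mm, x -65 to +85 mm. A collar 36 mm high holds the cartridge. The clamp's hinge cheeks at x +68 mm are 78 mm high. It stands on the left and the control box on the right, or the other way round.
- clamp_hinge (a point): Middle of the clamp's hinge line, fixed on the fixture at x +68, y 0, z 64 mm of its frame; the hinge line runs along the fixture's y.
- clamp (a joint): Clamp angle in rad: 0 = fully raised (0.6 rad above level), 0.6 = fully down and level, its stop. It starts between 0 and 0.2. The stiff hinge stays where it is left; about 3 to 6 N straight down on the cross-bar moves it. An aluminium fork: two side bars straddle the cartridge's wheel and a flat cross-bar joins them at the front.
- clamp_bar (a point): Centre of the top face of the clamp's cross-bar, where to push: 142 mm from the hinge line along the fork and 5 mm above the fork's centre plane. Swings with the clamp, down and toward the fixture's -x. The cross-bar is 28 mm deep (radially), 90 mm wide (along the fixture's y), 10 mm thick; fully down its top is 69 mm above the bench, with nothing below it.
- cartridge: Loose turbocharger cartridge, 0.8 kg (varies), standing in the nest with its compressor wheel up. Origin: centre of its underside, 12 mm above the bench. Body 56 mm in diameter and 38 mm high, then a 96 mm flange 8 mm thick, then a wheel 66 mm in diameter; its top is 92 mm above the bench. The clamped fork lies about 2 mm above the flange.
- console: Fixed grey control box, 120 (x) x 260 (y) x 50 mm high. Origin: underside centre, on the bench; -x faces roughly to the robot. On its top the rocker switch, start button and stop button stand 78 mm apart in a row along its y, in any order, all with the box's yaw.
- rocker_base: Fixed housing of the rocker switch, 76 (x) x 40 (y) x 12 mm, origin at its underside centre on the box's top. Its x axis is the rocker's long direction. The rocker's pivot is at z 26 mm above this origin, along y.
- rocker (a joint): Rocker angle in rad: 0 = off, as it starts, with its +x end (away from the robot) high; 0.5 = on, with that end fully down, its stop. It stays where it is left; pressing at the high end takes 2 to 5 N. Black cap 60 (x) x 28 (y) x 8 mm, tilted 0.25 rad either way.
- rocker_high_end (a point): Point on the top face of the rocker cap, 26 mm from the pivot toward the end that is high at the start; press here. It sinks about 13 mm as the rocker tips over. It moves with the cap.
- start_base: Fixed round housing of the start button, 46 mm in diameter, 12 mm high; origin at its underside centre on the box's top.
- start (a joint): Start button's travel in m: 0 = out, 0.006 = all the way in. Spring return; 1.5 N starts it and 5 N takes it all the way in.
- start_top (a point): Centre of the flat top of the round start button (cap 30 mm in diameter), 22 mm above the box's top when out, 16 mm when in; moves with it.
- stop_base: Fixed round housing of the stop button, 40 mm in diameter, 12 mm high; origin at its underside centre on the box's top. It carries a domed mushroom head 44 mm in diameter, top 36 mm above the box's top. Do not press it.
- stop (a joint): Stop button's travel in m: 0 = out, 0.006 = in; spring return. Must stay out.
- volute: Loose aluminium compressor cover, about 115 mm across and 40 mm high, with an outlet stub; on the bench beyond the work. Origin: centre of its underside. Bystander.
- bush: Loose dark steel ring 36 mm in diameter, 30 mm high, standing in front of the fixture. Origin: centre of its underside. Bystander.
- wrench: Loose wrench 170 mm long, lying flat in front of the control box. Origin: under its middle, its own x axis along its length. Bystander.

How it is judged (in metres and radians):
On the way, in this order (a step that is already met when the one before it is completed fails the run):
1. the clamp is fully down (value of joint clamp above 0.54 rad), for 0.2 s.
2. the rocker is tipped fully over (value of joint rocker above 0.42 rad), for 0.2 s.
3. the start button is pressed in (value of joint start above 0.005 m), for 0.2 s.
At the end, for the whole second after the job is handed in: Clamp within 0.06 rad of fully down, rocker within 0.08 rad of fully over; the fingers hold the start button in (over 5 of 6 mm, over 2 N); stop button out; cartridge within 12 mm, and loose cover, ring and wrench within 25 mm, of where they started (value of joint clamp above 0.54 rad and value of joint rocker above 0.42 rad and value of joint start above 0.005 m and contact force between the fingers and start_base above 2 N and value of joint stop below 0.002 m and distance of cartridge from where it was at the start of the episode below 0.012 m and distance of each of volute, bush, wrench from where it was at the start of the episode below 0.025 m); the arm keeps its last pose, push and grip.
It fails at once if the rocker is tipped over before the clamp is down (value of joint rocker above 0.3 rad and value of joint clamp below 0.54 rad).
It fails at once if the start button is pressed before the clamp is down and the rocker over (value of joint start above 0.003 m and (value of joint clamp below 0.54 rad or value of joint rocker below 0.42 rad)).
It fails at once if the stop button is pressed (value of joint stop above 0.003 m).
It fails at once if the cartridge is lifted or knocked from its nest (distance of cartridge from where it was at the start of the episode above 0.012 m).
It fails at once if a loose part on the bench is lifted or pushed away (distance of any of volute, bush, wrench from where it was at the start of the episode above 0.025 m).
It also fails if it takes over 56 s, if anything falls off the work surface, if the arm or the gripper's body presses on something with over 40 N, if the wrist force passes 120 N, or if a joint passes its speed limit or range.

## Working session

There is one attempt and no reset: what is moved stays moved. The work goes in short steps, Python scripts to look and compute and a tool call to move; the robot and the scene stay as the last step left them, time stands still between calls to the robot, and variables do not carry over. Pictures are saved under pics/ and viewed, at most 10 in all, crops included, and the job is handed in when it is done.

Besides the shell and the picture viewer there is one more tool, called after "Request:" by a JSON object that holds its "method" and its "body". play_rows: Moves the arm, as the interface text tells. Shifts and turns lie within -1 to 1; 1 stands for 1000 mm of shift or 180 degrees of turn. Its arguments: {"type":"object","properties":{"plan":{"type":"array"},"claw":{"type":"number"},"force":{"type":"number"}},"required":["plan"]}

```bash
mkdir -p pics; cat > h.py <<'E'
import numpy as np, cv2
from rig import readout, vision, bot, finder
def cap(n):
    p,d=vision.capture(n); c=vision.get_calibration(n)
    K=np.array(c["camera_matrix"]);R=cv2.Rodrigues(np.array(c["rvec"],float))[0];t=np.array(c["tvec"],float).ravel()
    v,u=np.mgrid[0:d.shape[0],0:d.shape[1]]
    P=np.stack([(u-K[0,2])/K[0,0]*d,(v-K[1,2])/K[1,1]*d,d],-1)
    W=(P-t)@R
    W[d<=0]=np.nan
    return p,d,W,(K,R,t)
def save(n,p): cv2.imwrite("pics/"+n,cv2.cvtColor(p,cv2.COLOR_RGB2BGR))
E
python3 - <<'E'
from h import *
s=readout.state();print(s["clock"],s["position"],s["tcp_rot"],s["qpos"])
for n in ("scene","side"):
    p,d,W,c=cap(n);save(n+".png",p);np.savez(n+".npz",p=p,W=W)
    for o in ("fixture","clamp","clamp_bar","cartridge","console","rocker_base","rocker","start_base","stop_base","bush","wrench","volute"):
        r=finder.look_for(n,o)
        if r:
            e=r[0]["extent"];u,v=int((e[0]+e[2])/2),int((e[1]+e[3])/2)
            print(n,o,round(r[0]["score"],2),np.round(e),np.round(W[min(v,399),min(u,639)],3))
E
```

```text
0.0 [0.21216126 0.45210543 0.2444049 ] [[-9.05289072e-01  4.24795161e-01 -8.76572520e-04]
 [ 4.24796065e-01  9.05287102e-01 -1.88837214e-03]
 [-8.62154996e-06 -2.08188722e-03 -9.99997833e-01]] [ 6.48608507e+01  1.38333262e+01  2.13988111e-01  7.64999453e+01
 -4.96878680e-04  8.99986074e+01]
scene fixture 0.95 [203. 171. 258. 253.] [ 0.543 -0.226  0.082]
scene clamp 0.7 [212. 174. 247. 233.] [ 0.492 -0.232  0.059]
scene clamp_bar 0.68 [214. 176. 250. 237.] [ 0.523 -0.221  0.082]
scene cartridge 0.66 [216. 201. 242. 230.] [ 0.545 -0.233  0.074]
scene console 0.81 [338. 177. 432. 234.] [0.552 0.178 0.059]
scene rocker_base 0.72 [376. 189. 395. 214.] [0.561 0.175 0.087]
scene rocker 0.64 [383. 186. 394. 203.] [0.53  0.192 0.076]
scene start_base 0.62 [350. 189. 365. 207.] [0.529 0.108 0.071]
scene stop_base 0.76 [406. 194. 424. 212.] [0.57  0.251 0.082]
scene wrench 0.51 [378. 191. 395. 214.] [0.562 0.178 0.083]
scene volute 0.59 [306. 261. 372. 304.] [0.74  0.026 0.015]
side fixture 0.8 [313. 139. 387. 198.] [ 0.531 -0.205  0.062]
side clamp 0.56 [323. 138. 383. 166.] [ 0.551 -0.415  0.001]
side clamp_bar 0.67 [324. 142. 385. 167.] [ 0.545 -0.4   -0.001]
side cartridge 0.92 [335. 155. 367. 179.] [ 0.526 -0.206  0.066]
side console 0.63 [246. 232. 366. 359.] [0.534 0.229 0.05 ]
side rocker_base 0.86 [287. 251. 334. 291.] [0.534 0.196 0.078]
side rocker 0.58 [294. 254. 329. 278.] [0.535 0.183 0.08 ]
side start_base 0.83 [317. 237. 342. 258.] [0.515 0.118 0.07 ]
side stop_base 0.96 [273. 287. 299. 316.] [0.554 0.274 0.081]
side bush 0.74 [397. 185. 407. 202.] [ 0.386 -0.172  0.028]
side wrench 0.82 [357. 281. 397. 359.] [0.404 0.218 0.007]
side volute 0.73 [215. 194. 272. 239.] [0.754 0.002 0.011]
```

View pics/scene.png

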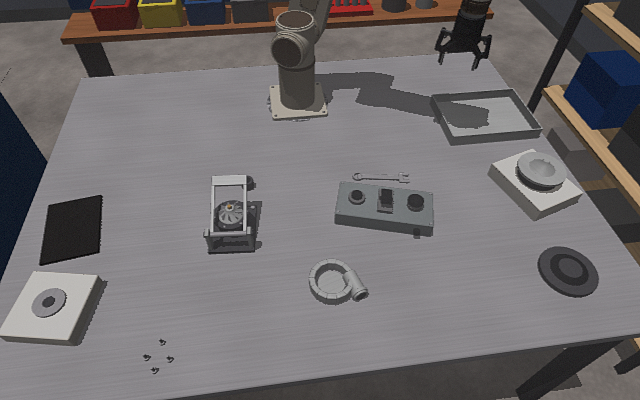

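View pics/side.png

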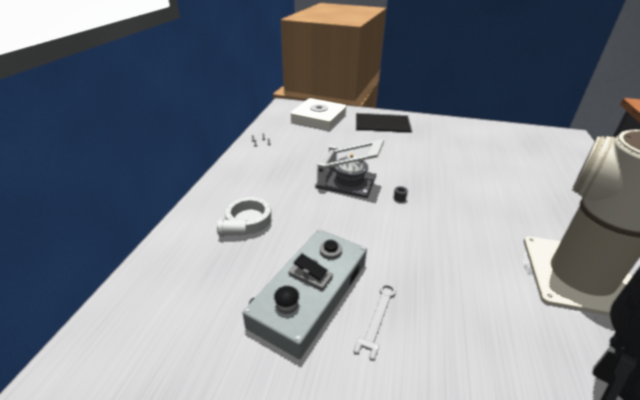

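```bash
cat > m.py <<'E'
from h import *
import sys
for n in ("scene","side"):
    W=np.load(n+".npz")["W"]; f=W.reshape(-1,3); x,y,z=f.T
    def rect(m,l):
        q=f[m]; 
        if len(q)<5: print(n,l,len(q));return
        print(n,l,len(q),"mean",np.round(q.mean(0),3),"med",np.round(np.median(q,0),3),cv2.minAreaRect((q[:,:2]*1000).astype(np.float32)))
    b=(x>.42)&(x<.65)&(y>.0)&(y<.36)
    rect(b&(z>.044)&(z<.056),"console top")
    rect(b&(y<.14)&(z>.067),"start")
    rect(b&(y>.14)&(y<.22)&(z>.068),"rocker")
    rect(b&(y>.22)&(z>.072),"stop")
    c=(x>.38)&(x<.68)&(y>-.33)&(y<-.1)
    rect(c&(z>.006)&(z<.018),"plate")
    rect(c&(z>.1)&(z<.17),"clamp high")
E
python3 m.py
```

```text
scene console top 2569 mean [0.545 0.181 0.05 ] med [0.549 0.176 0.05 ] ((535.8982543945312, 184.258056640625), (260.2620544433594, 124.93375396728516), 72.7238998413086)
scene start 79 mean [0.516 0.109 0.072] med [0.515 0.109 0.072] ((513.7714233398438, 108.24675750732422), (27.02678871154785, 29.689800262451172), 79.26993560791016)
scene rocker 178 mean [0.54  0.183 0.08 ] med [0.539 0.183 0.081] ((536.873046875, 183.73280334472656), (34.934322357177734, 60.0898323059082), 81.69526672363281)
scene stop 178 mean [0.564 0.256 0.081] med [0.565 0.255 0.082] ((561.946533203125, 257.224853515625), (42.20304870605469, 38.057350158691406), 64.66941833496094)
scene plate 880 mean [ 0.57  -0.222  0.012] med [ 0.585 -0.22   0.012] ((507.89227294921875, -228.0679168701172), (125.02938842773438, 248.92263793945312), 88.39310455322266)
scene clamp high 506 mean [ 0.478 -0.224  0.12 ] med [ 0.475 -0.222  0.122] ((491.39434814453125, -226.11216735839844), (92.57077026367188, 77.84451293945312), 82.66712951660156)
side console top 5139 mean [0.536 0.21  0.049] med [0.534 0.223 0.05 ] ((535.749633
[... 226 characters left out ...]
5), 86.34452819824219)
side rocker 494 mean [0.536 0.186 0.079] med [0.536 0.187 0.079] ((536.0691528320312, 183.88490295410156), (37.372920989990234, 58.42268371582031), 72.74669647216797)
side stop 440 mean [0.557 0.263 0.081] med [0.556 0.265 0.082] ((557.90380859375, 259.6949157714844), (42.65475082397461, 39.97574234008789), 37.19903564453125)
side plate 787 mean [ 0.524 -0.206  0.012] med [ 0.52  -0.195  0.012] ((498.9710998535156, -223.32809448242188), (119.83248901367188, 237.89413452148438), 89.7701187133789)
side clamp high 297 mean [ 0.478 -0.219  0.119] med [ 0.474 -0.212  0.121] ((487.6059875488281, -225.34906005859375), (91.86425018310547, 68.98957824707031), 85.97333526611328)
```

The scene view shows the fixture on the robot's right (~(231,212)) with the clamp raised, and the console on the left, with start, rocker and stop at (357,197), (386,198) and (415,202). The side view agrees: bush at (401,193), wrench at (377,320).

```bash
cat > c.py <<'E'
from h import *
from scipy.optimize import least_squares
Q=[]
for n in ("scene","side"):
    W=np.load(n+".npz")["W"].reshape(-1,3);x,y,z=W.T
    q=W[(x>.38)&(x<.68)&(y>-.33)&(y<-.1)&(z>.085)&(z<.17)]
    best=None;r=np.random.default_rng(0)
    for _ in range(500):
        a,b,c=q[r.choice(len(q),3,False)];m=np.cross(b-a,c-a);l=np.linalg.norm(m)
        if l<1e-7: continue
        m/=l; m*=np.sign(m[2])
        if not .75<m[2]<.97: continue
        i=abs((q-a)@m)<.003
        if best is None or i.sum()>best.sum(): best=i
    s=q[best];cen=s.mean(0);m=np.linalg.svd(s-cen)[2][2];m*=np.sign(m[2])
    ang=np.arccos(m[2]);h=m[:2]/np.linalg.norm(m[:2]);yaw=np.degrees(np.arctan2(-h[1],-h[0]))
    print(n,len(s),"tilt",ang,"yaw",yaw,"normal",m)
    for zt in (.09,.1,.11,.115,.12,.125,.13,.135):
        k=s[abs(s[:,2]-zt)<.0025]
        if len(k): print(zt,len(k),np.round(k.min(0),3),np.round(k.max(0),3))
    b=s[s[:,2]>s[:,2].max()-.013]; print("bar",b.mean(0),cv2.minAreaRect((b[:,:2]*1000).astype(np.float32)))
E
python3 c.py
```

```text
scene 497 tilt 0.4179747826453871 yaw 176.02815063985884 normal [ 0.4049355  -0.02811593  0.91391287]
0.09 29 [ 0.532 -0.273  0.088] [ 0.556 -0.185  0.092]
0.1 31 [ 0.512 -0.272  0.098] [ 0.532 -0.183  0.102]
0.11 26 [ 0.486 -0.271  0.108] [ 0.51  -0.181  0.112]
0.115 31 [ 0.476 -0.27   0.113] [ 0.503 -0.181  0.117]
0.12 111 [ 0.465 -0.27   0.118] [ 0.486 -0.18   0.122]
0.125 139 [ 0.455 -0.266  0.123] [ 0.481 -0.181  0.127]
0.13 65 [ 0.453 -0.266  0.128] [ 0.468 -0.178  0.131]
bar [ 0.46872063 -0.22504056  0.12436126] ((468.8038635253906, -223.75506591796875), (91.0081787109375, 30.586883544921875), 89.09600067138672)
side 308 tilt 0.42021881740096123 yaw 176.91058104985524 normal [ 0.40736733 -0.02198678  0.91299969]
0.09 23 [ 0.534 -0.277  0.088] [ 0.557 -0.185  0.092]
0.1 21 [ 0.511 -0.273  0.098] [ 0.532 -0.182  0.102]
0.11 23 [ 0.484 -0.271  0.108] [ 0.509 -0.181  0.112]
0.115 24 [ 0.479 -0.271  0.113] [ 0.499 -0.18   0.117]
0.12 51 [ 0.467 -0.27   0.118] [ 0.487 -0.18   0.122]
0.125 72 [ 0.453 -0.265  0.123] [ 0.475 -0.178  0.127]
0.13 35 [ 0.453 -0.268  0.128] [ 0.465 -0.181  0.13 ]
bar [ 0.46734867 -0.21920412  0.12443559] ((467.495849609375, -223.62982177734375), (90.97859191894531, 28.13469696044922), 83.19935607910156)
```

Request:
{"method": "play_rows", "body": {"plan": [[0,0,0,-0.023],[0,0,0,-0.023],[-0.022,-0.0286,0,0],[-0.022,-0.0286,0,0],[-0.022,-0.0286,0,0],[-0.022,-0.0286,0,0],[-0.022,-0.0286,0,0],[-0.022,-0.0286,0,0],[-0.022,-0.0286,0,0],[-0.022,-0.0286,0,0],[-0.022,-0.0286,0,0],[-0.022,-0.0286,0,0]], "claw": -1, "force": 60}}

```text
clock: 2.3
position: [0.3403, 0.1135, 0.2456]
tcp_rot: [[-0.957, 0.29, 0.001], [0.29, 0.957, 0.0], [-0.001, 0.001, -1.0]]
force: [1.6, 1.0, -0.7]
grip_width: -0.0002
grasp_force: 0.0
```

Request:
{"method": "play_rows", "body": {"plan": [[-0.022,-0.0286,0,0],[-0.022,-0.0286,0,0],[-0.022,-0.0286,0,0],[-0.022,-0.0286,0,0],[-0.022,-0.0286,0,0],[-0.022,-0.0286,0,0],[-0.022,-0.0286,0,0],[-0.022,-0.0286,0,0],[-0.022,-0.0286,0,0],[-0.022,-0.0286,0,0],[0,0,0,0],[0,0,0,0]]}}

```text
clock: 3.3
position: [0.4677, -0.224, 0.2445]
tcp_rot: [[-0.956, 0.293, -0.001], [0.293, 0.956, 0.001], [0.001, 0.0, -1.0]]
force: [-0.1, 0.2, 0.0]
grip_width: 0.0002
grasp_force: 0.0
```

Request:
{"method": "play_rows", "body": {"plan": [[0,0,0.03,0],[0,0,0.03,0],[0,0,0.03,0],[0,0,0.01,0],[0.001,0,0.008,0],[0.001,0,0.008,0],[0.002,0,0.008,0],[0.002,-0.001,0.008,0],[0.002,-0.001,0.008,0],[0.002,-0.001,0.006,0],[0.001,0,0.005,0],[0,0,0,0]]}}

```text
clock: 4.3
position: [0.4561, -0.2224, 0.0935]
tcp_rot: [[-0.957, 0.29, -0.0], [0.29, 0.957, -0.001], [0.0, -0.001, -1.0]]
force: [-0.4, -0.1, 1.0]
grip_width: -0.0001
grasp_force: 0.1
```

Request:
{"method": "play_rows", "body": {"plan": [[0.001,0,0.004,0],[0,0,0.004,0],[0,0,0.003,0],[0,0,0.002,0],[0,0,0,0]]}}

```text
clock: 4.72
position: [0.4553, -0.2223, 0.0829]
tcp_rot: [[-0.957, 0.29, 0.001], [0.29, 0.957, -0.001], [-0.001, -0.001, -1.0]]
force: [-2.6, 1.2, 14.2]
grip_width: -0.0001
grasp_force: 7.3
```

```bash
python3 - <<'E'
from h import *
s=readout.state();print(s["position"],s["force"])
p,d,W,c=cap("side");save("side2.png",cv2.resize(p[120:220,290:430],(700,500)))
f=W.reshape(-1,3);x,y,z=f.T
m=(x>.43)&(x<.50)&(y>-.28)&(y<-.17)&(z>.03)&(z<.11)
print(m.sum(),np.histogram(z[m],np.arange(.03,.112,.005)))
E
```

```text
[ 0.45532143 -0.2223307   0.08290351] [-2.55641773  1.16149647 14.16908683]
393 (array([  5,   6,   0,   0,   5,  62,  56, 148,  14,  14,  17,  12,  16,
        20,  13,   5]), array([0.03 , 0.035, 0.04 , 0.045, 0.05 , 0.055, 0.06 , 0.065, 0.07 ,
       0.075, 0.08 , 0.085, 0.09 , 0.095, 0.1  , 0.105, 0.11 ]))
```

View pics/side2.png

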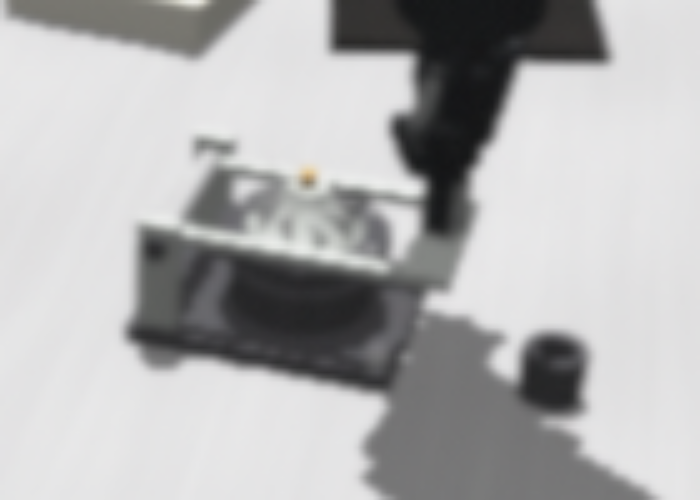

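The crop shows the fork lying level over the cartridge, with the fingertips on the cross-bar at about (440,235) and the bush untouched at (555,370).

Request:
{"method": "play_rows", "body": {"plan": [[0,0,0.001,0],[0,0,0,0],[0,0,0,0],[0,0,-0.04,0],[0,0,-0.04,0],[0,0,-0.038,0],[0,0,0,0]]}}

```text
clock: 5.35
position: [0.4584, -0.2236, 0.2054]
tcp_rot: [[-0.957, 0.29, 0.01], [0.29, 0.957, -0.006], [-0.012, -0.002, -1.0]]
force: [1.2, -0.6, 1.7]
grip_width: 0.0001
grasp_force: 0.0
```

Request:
{"method": "play_rows", "body": {"plan": [[0.001,0.0343,0,0],[0.001,0.0343,0,0],[0.001,0.0343,0,0],[0.001,0.0343,0,0],[0.001,0.0343,0,0],[0.001,0.0343,0,0],[0.001,0.0343,0,0],[0.001,0.0343,0,0],[0.001,0.0343,0,0],[0.001,0.0343,0,0],[0.001,0.0343,0,0],[0.001,0.0343,0,0]]}}

```text
clock: 6.35
position: [0.5625, 0.1768, 0.1968]
tcp_rot: [[-0.957, 0.29, -0.003], [0.29, 0.957, -0.001], [0.002, -0.002, -1.0]]
force: [-0.1, -0.1, -0.5]
grip_width: 0.0003
grasp_force: 0.0
```

Request:
{"method": "play_rows", "body": {"plan": [[0,0,0.03,0],[0,0,0.03,0],[0,0,0,0]]}}

```text
clock: 6.6
position: [0.5582, 0.1748, 0.1307]
tcp_rot: [[-0.957, 0.289, -0.013], [0.289, 0.957, -0.005], [0.012, -0.008, -1.0]]
force: [-1.3, 0.3, -1.5]
grip_width: 0.0002
grasp_force: 0.0
```

```bash
python3 - <<'E'
from h import *
s=readout.state();print(s["position"],s["force"])
p,d,W,c=cap("side");save("side3.png",cv2.resize(p[215:365,230:420],(760,600)))
p,d,W,c=cap("scene")
f=W.reshape(-1,3);x,y,z=f.T
m=(x>.44)&(x<.475)&(y>-.26)&(y<-.19)&(z>.03)
print(m.sum(),np.median(z[m]))
E
```

```text
[0.55816737 0.17479046 0.13074011] [-1.31953913  0.3220864  -1.50557933]
246 0.06859431685954781
```

View pics/side3.png

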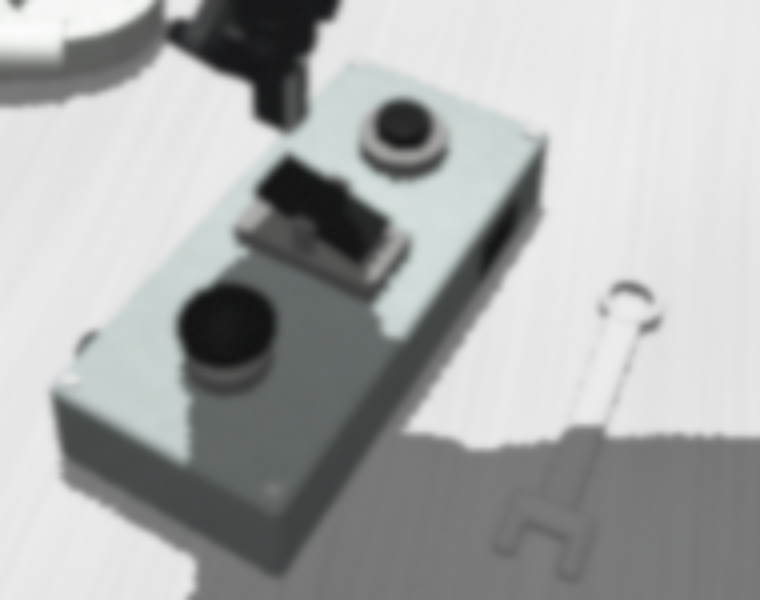

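The crop shows the fingertips at (280,115) above the rocker's high far end at (290,175). Start is at (403,130) and stop at (227,325).

Request:
{"method": "play_rows", "body": {"plan": [[0,0,0.012,0],[0,0,0.012,0],[0,0,0,0],[0,0,0,0]]}}

```text
clock: 7.03
position: [0.5636, 0.1751, 0.1156]
tcp_rot: [[-0.957, 0.291, 0.001], [0.291, 0.957, 0.0], [-0.001, 0.0, -1.0]]
force: [0.1, 0.3, -0.1]
grip_width: 0.0001
grasp_force: 0.0
```

Request:
{"method": "play_rows", "body": {"plan": [[0,0,0.006,0],[0,0,0.005,0],[0,0,0.004,0],[0,0,0.003,0],[0,0,0,0],[0,0,0,0]]}}

```text
clock: 7.53
position: [0.563, 0.1756, 0.0962]
tcp_rot: [[-0.957, 0.29, -0.0], [0.29, 0.957, 0.0], [0.0, -0.0, -1.0]]
force: [-0.1, 0.4, 0.7]
grip_width: 0.0003
grasp_force: 0.4
```

Request:
{"method": "play_rows", "body": {"plan": [[0,0,0.003,0],[0,0,0.003,0],[0,0,0,0],[0,0,0,0]]}}

```text
clock: 7.87
position: [0.5631, 0.1756, 0.0901]
tcp_rot: [[-0.957, 0.29, -0.0], [0.29, 0.957, 0.0], [0.0, 0.0, -1.0]]
force: [1.1, -1.4, 0.3]
grip_width: -0.0001
grasp_force: 0.6
```

Request:
{"method": "play_rows", "body": {"plan": [[0,0,0.001,0],[0,0,0.001,0],[0,0,0,0],[0,0,0,0]]}}

```text
clock: 8.2
position: [0.5632, 0.1757, 0.0889]
tcp_rot: [[-0.957, 0.29, 0.0], [0.29, 0.957, 0.0], [-0.0, 0.0, -1.0]]
force: [-0.0, -0.6, 5.2]
grip_width: 0.0002
grasp_force: 2.5
```

Request:
{"method": "play_rows", "body": {"plan": [[0,0,0.001,0],[0,0,0.001,0],[0,0,0,0],[0,0,0,0]]}}

```text
clock: 8.53
position: [0.5632, 0.1757, 0.0886]
tcp_rot: [[-0.957, 0.29, 0.001], [0.29, 0.957, 0.001], [-0.001, 0.001, -1.0]]
force: [-3.3, -2.5, 13.7]
grip_width: 0.0001
grasp_force: 6.4
```

```bash
python3 - <<'E'
from h import *
s=readout.state();print(s["position"],s["force"])
p,d,W,c=cap("side");save("side4.png",cv2.resize(p[235:295,275:355],(800,600)))
E
```

```text
[0.56322545 0.17570816 0.08861787] [-3.33665651 -2.49271661 13.69802646]
```

View pics/side4.png

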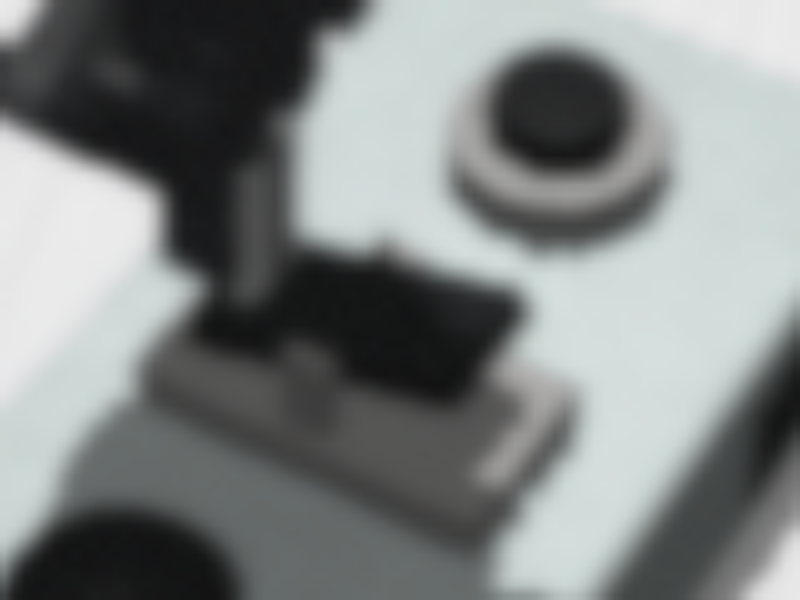

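The crop shows the rocker cap tipped over, its near end now up at (500,310), with the fingers on the far end. The force rising without motion means it has reached its stop.

Request:
{"method": "play_rows", "body": {"plan": [[0,0,0,0],[0,0,-0.025,0],[0,0,-0.028,0],[0.007,-0.0196,0,0],[0.007,-0.0197,0,0],[0.007,-0.0197,0,0],[0.007,-0.0196,0,0],[0,0,0.02,0],[0,0,0.015,0],[0,0,0,0],[0,0,0,0]]}}

```text
clock: 9.5
position: [0.5122, 0.1084, 0.1033]
tcp_rot: [[-0.957, 0.29, -0.004], [0.29, 0.957, -0.0], [0.003, -0.001, -1.0]]
force: [-0.4, -0.5, 0.5]
grip_width: 0.0002
grasp_force: 0.0
```

```bash
python3 - <<'E'
from h import *
s=readout.state();print(s["position"],s["force"])
p,d,W,c=cap("side");save("side5.png",cv2.resize(p[225:295,270:360],(770,600)))
f=W.reshape(-1,3)
o=np.array([.536,.184]);ex=np.array([.957,-.29]);ey=np.array([.29,.957])
a=(f[:,:2]-o)@ex;b=(f[:,:2]-o)@ey;z=f[:,2]
m=(abs(b)<.012)&(abs(a)<.03)&(z>.066)&(z<.1);print(m.sum(),"rocker slope",np.polyfit(a[m],z[m],1))
E
```

```text
[0.51217932 0.10839269 0.10333551] [-0.39309039 -0.52136954  0.52072617]
282 rocker slope [-0.22554039  0.07952831]
```

View pics/side5.png

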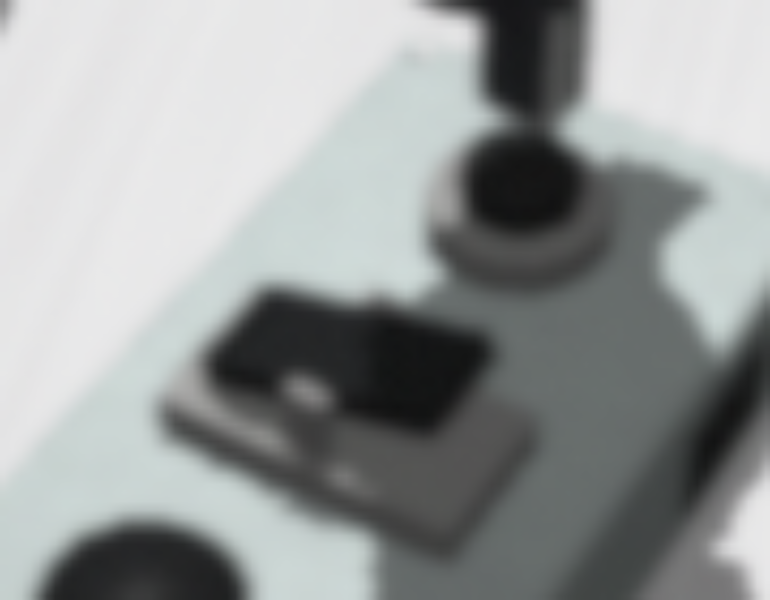

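The crop shows the rocker staying over (slope −0.226, near fully on) and the fingertips at (530,115) above the start button at (522,180).

Request:
{"method": "play_rows", "body": {"plan": [[0,0,0.01,0],[0,0,0.006,0],[0,0,0.003,0],[0,0,0.003,0],[0,0,0,0],[0,0,0,0]]}}

```text
clock: 10.05
position: [0.5134, 0.1087, 0.0825]
tcp_rot: [[-0.957, 0.29, -0.0], [0.29, 0.957, 0.0], [0.0, 0.0, -1.0]]
force: [-1.8, 0.6, 3.7]
grip_width: 0.0001
grasp_force: 1.7
```

Request:
{"method": "play_rows", "body": {"plan": [[0,0,0.001,0],[0,0,0.001,0],[0,0,0,0],[0,0,0,0]]}}

```text
clock: 10.38
position: [0.5135, 0.1087, 0.0805]
tcp_rot: [[-0.957, 0.29, 0.0], [0.29, 0.957, 0.0], [0.0, 0.0, -1.0]]
force: [-2.5, -0.1, 4.7]
grip_width: 0.0
grasp_force: 2.3
```

Request:
{"method": "play_rows", "body": {"plan": [[0,0,0.001,0],[0,0,0.001,0],[0,0,0.001,0],[0,0,0,0],[0,0,0,0],[0,0,0,0],[0,0,0,0],[0,0,0,0]]}}

```text
clock: 11.05
position: [0.5136, 0.1087, 0.0798]
tcp_rot: [[-0.957, 0.29, 0.001], [0.29, 0.957, 0.001], [-0.001, 0.001, -1.0]]
force: [-7.9, -1.1, 20.1]
grip_width: -0.0004
grasp_force: 9.9
```

```bash
python3 - <<'E'
from h import *
s=readout.state();print(s["position"],s["force"])
print(bot.sign_off())
E
```

```text
[0.51357393 0.1086934  0.07981362] [-7.91769029 -1.14587895 20.05430906]
the job is handed in; nothing more can be done
None
```

I handed the job in at about 11 s, with the clamp fully down, the rocker tipped over and the start button held in with about 20 N; the sign-off gave no verdict.

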